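Reset a solar charge controller with the stylus

TASK

Restore this solar charge controller to its factory settings: press its blue menu key, then the yellow down key, then the green enter key, one at a time and each well down, leaving the grey up key alone. Then, with the yellow-handled stylus from the rack, reach down through the round black-rimmed reset port and press the red button inside right down without forcing it. Finish while still gripping the stylus and holding that button down, with everything else on the bench left where it stands.

Things in the scene. Friction and masses are not known exactly. Their poses are not given: they have to be found in the camera images.
- controller: Solar charge controller on its back, fixed, heavy, 240 x 170 x 70 mm, white cover facing up. Origin: centre of its underside; z up, x from the green terminal strip (-x end, top at z = 54 mm) towards the display, y left along the key row seen from the terminals. Cover flat at z = 70 mm, x -65 to 110, y -85 to 85 mm. Keys at x = 12: blue y = 51, grey 17, yellow -17, green -51; reset port x = -40, y = -45.
- menu_key_top (a point): Centre of the top of the blue menu key (three bars on it), 20 mm across, its top 8 mm above the cover when up (z = 78 mm).
- up_key_top (a point): Centre of the top of the grey up-arrow key, same size. Not used in this job.
- down_key_top (a point): Centre of the top of the yellow down-arrow key, same size.
- enter_key_top (a point): Centre of the top of the green enter key (white dot on it), same size.
- menu_key (a joint): Travel of the blue key, m: 0 up, 0.005 fully down. A spring key: moves at 1.2 N, fully down at 4 N, comes back up when let go. It registers past 0.003 and counts as up below 0.0015.
- up_key (a joint): Travel of the grey key, m, same spring.
- down_key (a joint): Travel of the yellow key, m, same spring.
- enter_key (a joint): Travel of the green key, m, same spring.
- reset_port (a point): Centre of the mouth of the reset port, level with the cover (z = 70 mm): a round hole 14 mm across in the white cover with a black ring printed round it and a slightly chamfered edge; it goes straight down. Its axes are the controller's.
- reset_button (a joint): Travel of the red reset button in the port, m: 0 up, 0.005 fully down. 12 mm across; its top is 18 mm below the cover when up (z = 52 mm), 23 mm when fully down. Spring: moves at 1.8 N, fully down at 6 N, comes back up when let go. Held counts past 0.0035; more than 40 N damages it.
- stylus: Reset stylus, yellow handle, upright, tip down, in one of the rack's three holes. 135 mm long, about 45 g: white shaft 6 mm across with a rounded tip; black collar 22 mm across from 60 to 66 mm above the tip; round yellow handle 18 mm across from 66 to 135 mm. Origin at the tip, z towards the handle. In the rack the tip is 6 mm above the table and the collar rests on the rack's top.
- stylus_tip (a point): The tip of the stylus (same point as its origin).
- stylus_grip (a point): Point on the stylus axis in the middle of the yellow handle, 100 mm above the tip; a good place to grip.
- rack: Grey tool rack, fixed, 190 x 50 x 66 mm block with three 10 mm holes in a row along its x at -65, 0 and +65 mm. Origin: centre of its underside. It holds the stylus and two screwdrivers, in any order.
- driver_red: Screwdriver with a red handle, upright in the rack; handle 26 mm across, its top 148 mm above the tip. Origin at its tip. Bystander.
- driver_blue: Screwdriver with a blue handle, the same otherwise. Bystander.
- battery: Black and grey sealed battery, 151 x 65 x 94 mm, 2.1 kg, standing on the table. Origin: centre of its underside. Bystander.
- multimeter: Orange and black multimeter lying face up, 185 x 88 x 46 mm. Origin: centre of its underside. Bystander.
- breaker: White two-pole circuit breaker with a red toggle, 80 x 36 x 75 mm. Origin: centre of its underside. Bystander.
- tape: Roll of black tape lying flat, 64 mm across, 19 mm high. Origin: centre of its underside. Bystander.
- tray: Blue open tray of panel connectors, 160 x 110 x 50 mm. Origin: centre of its underside. Bystander.

How it is judged:
By the outcome, as a careful person would: the job done as asked, in the order asked, and still so for the second after the job is handed in, while the arm keeps its last pose, push and grip.
It also fails if it takes over 48 s, if anything falls off the work surface, if the arm or the gripper's body presses on something with over 40 N, if the wrist force passes 120 N, or if a joint passes its speed limit or range.

ROBOT

A 6-joint arm with a two-finger parallel gripper is mounted at the origin on the work surface. World frame = base frame: x ahead of the robot, y to its left, z up, the work surface at z = 0. Lengths are in mm, angles in rad, forces in N, time in s.
With the tool pointing down it reaches from about 350 to 875 mm from the base axis. Payload 4.2 kg.
Tool frame: the origin (TCP) lies at the very end of the fingers, on their centre line; the grasp point (between the pads) lies arm.hold_point_z behind it (arm.hold_point_z is the distance from the TCP to the grasp point, in mm); z points along the fingers, y is the direction in which the jaws open and shut (so a half turn about z gives the same grasp; the last joint's range is limited). The gripper opens to 85 mm and grips with 20 to 120 N. Pads are 22 mm wide; open, the fingers measure 114 mm over their backs; the gripper's body (76 mm by 85 mm) begins 54 mm behind the grasp point. The pads swing forward as they close: fully open they stand 13 mm farther back than shut.
Start: joints at [-0.882, 0.385, 0.008, 0, -1.194, -0.259], TCP at [260.443, -568.127, 231.312] pointing down, gripper open.
Joint ranges: [-3.14, 3.14], [-1.21, 2.06], [-1.07, 1.41], [-3.16, 2.05], [-2.99, -0.16], [-3.1, 3.1]. Speed limits (rad/s): [2.79, 2.79, 3.14, 3.14, 3.14, 3.14].

INTERFACE

Orientations are given as a unit quaternion [x, y, z, w].
In Python, from bench import arm gives the robot as it stands.
- The arm moves only by the tool step_arm, never from a script. Its argument "series" is a list of rows, each a list of 6 numbers: the shift along the world's x, y, z scaled (see below), then the turn, a rotation vector about the world's x, y, z scaled (see below). A call has 1 to 12 rows; each row is the pose to reach, as a shift and turn from the pose commanded when the call began; what a row does not reach only later rows make up. The controller multiplies each number of a shift by 400 mm and each number of a turn by pi/2 rad. A row lasts 1/12 s, in which the tool goes at most 41.7 mm and 7.16 degrees, less where a joint would pass 70% of its speed; a pose out of reach is approached as far as the arm can. A call with a number of a shift or a turn outside -1 to 1 is refused whole. A call with a gripper value outside its range is refused whole. "jaw" is the opening, from -1 (shut) to 1 (fully open), set as the call begins (left out, the last holds). The fingers move at their own pace and stop on an object; the grip force is fixed at half the most. Time passes only in rows, so rows that repeat a pose let the fingers close. It gives the time, the measured TCP pose, the force and the opening at its end, in the units of the state.
- arm.read_state(): the state, without advancing time (a new reading comes with each control period).
- arm.get_image(name): name is "scene" or "side" or "wrist"; returns a dict with "image" (420x560x3 uint8, red, green, blue), "camera_matrix" (3x3 intrinsics, pixels), "world_from_camera" (4x4, takes a point from camera to world coordinates). Camera axes: x right, y up, looking along -z (the intrinsics and any distortion apply to the point x, -y, -z); pixel columns grow to the right and rows downward; lengths in mm; the calibration is good to about 2 mm. A picture is of the moment at which its call begins. There is no depth.
- arm.job_done(): hands the job in, once; it reports no verdict.
The state is a dict: "clock": time; "joints": joint angles; "joint_vel": joint speeds; "joint_efforts": joint torques, N m; "position": TCP position; "ee_rot": TCP orientation; "contact_force": force on the tool from outside, world axes, zero at the start; "wrist_torque": the same for the moment, N m; "gripper_width": finger opening in mm.
Only numpy, scipy, OpenCV 4.12 (cv2) and the standard library are available. Lean on these libraries where they do the work, as an engineer would, in place of code of your own. Each camera call takes 0.05 s, during which the arm holds its last target.

## Working session

There is one attempt and no reset: what is moved stays moved. The work goes in short steps, Python scripts to look and compute and a tool call to move; the robot and the scene stay as the last step left them, time stands still between calls to the robot, and variables do not carry over. Pictures are saved under pics/ and viewed, and the job is handed in when it is done.

Besides the shell and the picture viewer there is one more tool, called by a JSON object that holds its "op" and its "data". step_arm: Moves the arm, as the interface text tells. Shifts and turns lie within -1 to 1; 1 stands for 400 mm of shift or pi/2 rad of turn. Its arguments: {"type":"object","properties":{"series":{"type":"array","items":{"type":"array","items":{"type":"number","minimum":-1,"maximum":1}}},"jaw":{"type":"number"}},"required":["series"]}

```bash
ls; mkdir -p pics
python3 - <<'E'
from bench import arm
import cv2
print(arm.read_state(), arm.hold_point_z)
for n in ["scene","side","wrist"]:
    d=arm.get_image(n); cv2.imwrite(f"pics/{n}0.png",cv2.cvtColor(d["image"],cv2.COLOR_RGB2BGR))
    print(n,d["camera_matrix"],d["world_from_camera"],d.keys())
E
```

```text
pics
{'clock': 0.0, 'joints': array([-8.82372814e-01,  3.85580239e-01,  6.61046334e-03, -4.97234066e-04,
       -1.19401633e+00, -2.58582330e-01]), 'joint_vel': array([-0.00061348,  0.00027594,  0.00104862, -0.00019492, -0.00081235,
       -0.00087969]), 'joint_efforts': array([-5.19355435e-04, -3.92290771e+01,  1.88397235e+01,  4.18603599e+00,
       -4.60772906e-03, -5.68660340e-06]), 'position': array([ 260.21067007, -567.60269957,  230.20155091]), 'ee_rot': array([-2.13180097e-01,  9.77012279e-01,  1.07979733e-03, -2.93622853e-04]), 'contact_force': array([ 0.14600292,  0.25913218, -0.56758526]), 'wrist_torque': array([ 0.00179502, -0.03739791,  0.03427739]), 'gripper_width': 85.36273972213908} 18.700000000000003
scene [[390.42852279   0.         269.54197076]
 [  0.         390.42852279 206.59888527]
 [  0.           0.           1.        ]] [[-3.39953726e-01 -6.46402934e-01  6.83077383e-01  1.49100288e+03]
 [ 9.40434153e-01 -2.36659650e-01  2.44081572e-01  3.51329451e+02]
 [ 3.88181002e-03  7.25365740e-01  6.88352726e-01  9.96845358e+02]
 [ 0.00000000e+00  0.00000000e+00  0.00
[... 308 characters left out ...]
73001881e-01  7.20126505e-01  8.35016107e+02]
 [-1.06439211e-02  7.85274254e-01  6.19056583e-01  7.97575365e+02]
 [ 0.00000000e+00  0.00000000e+00  0.00000000e+00  1.00000000e+00]] dict_keys(['image', 'camera_matrix', 'world_from_camera'])
wrist [[372.16768249   0.         285.32748227]
 [  0.         372.16768249 210.52298779]
 [  0.           0.           1.        ]] [[-4.17531083e-01 -8.70162766e-01 -2.61695539e-01  1.92103333e+02]
 [ 9.08658446e-01 -3.98963389e-01 -1.23158610e-01 -5.98689938e+02]
 [ 2.76109730e-03 -2.89214410e-01  9.57260362e-01  3.72327443e+02]
 [ 0.00000000e+00  0.00000000e+00  0.00000000e+00  1.00000000e+00]] dict_keys(['image', 'camera_matrix', 'world_from_camera'])
```

View pics/scene0.png

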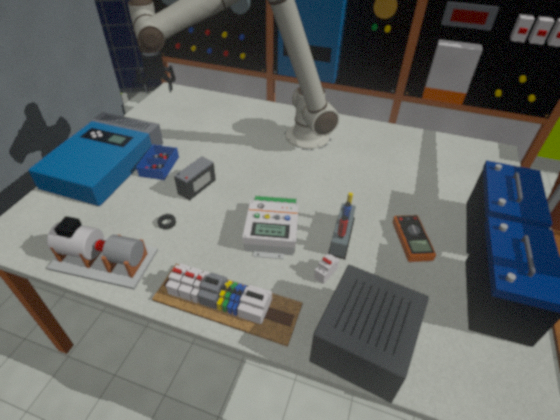

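View pics/side0.png

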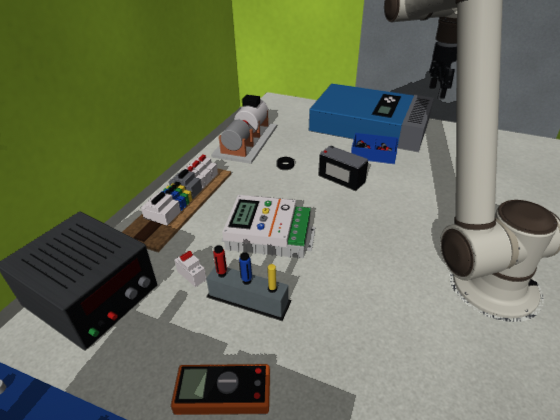

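View pics/wrist0.png

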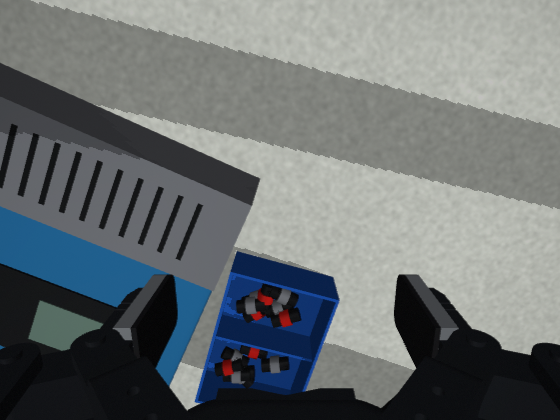

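The side view shows the controller at about (262,225) with its port near (285,207). The rack is at about (248,290), and the yellow stylus handle, nearest the robot, is at (272,277).

Run:
```python
import cv2
a=cv2.imread("pics/side0.png")[185:325,190:330]; cv2.imwrite("pics/sidec.png",cv2.resize(a,None,fx=4.2,fy=4.2,interpolation=cv2.INTER_CUBIC))
a=cv2.imread("pics/scene0.png")[180:280,230:370]; cv2.imwrite("pics/scenec.png",cv2.resize(a,None,fx=5.5,fy=5.5,interpolation=cv2.INTER_CUBIC))
```

```text
(no output)
```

View pics/sidec.png

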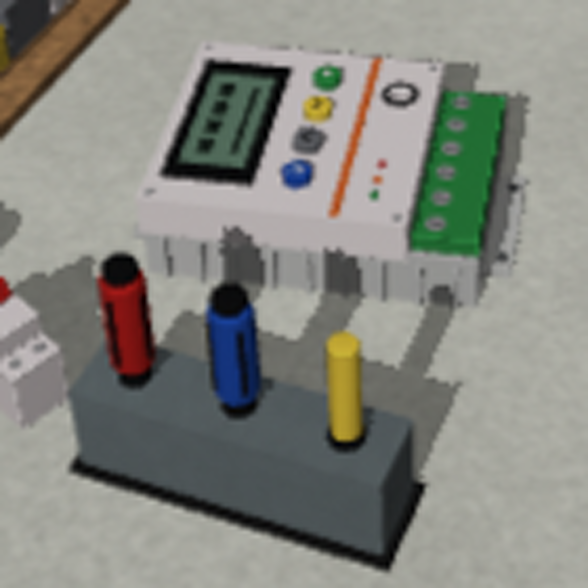

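View pics/scenec.png

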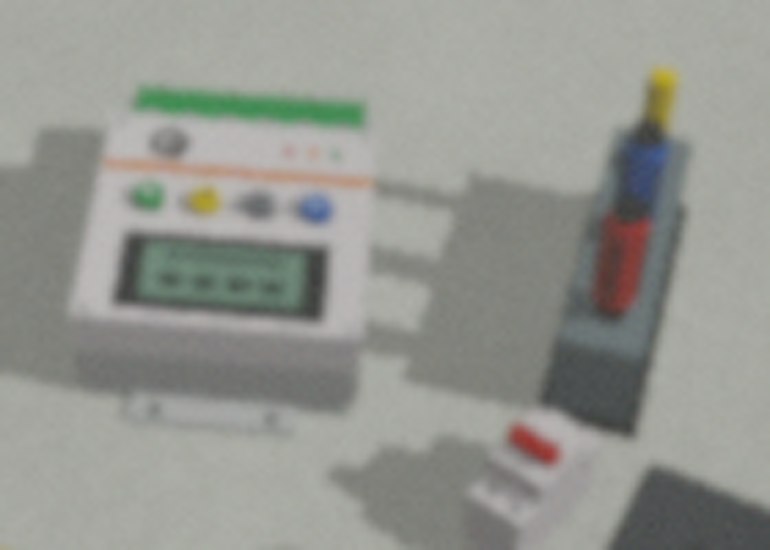

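```bash
cat > h.py <<'E'
import numpy as np, cv2
from bench import arm
def ray(d,uv):
    K=d["camera_matrix"];T=d["world_from_camera"]
    p=np.linalg.solve(K,[uv[0],uv[1],1]); v=T[:3,:3]@np.array([p[0],-p[1],-p[2]]); return T[:3,3],v/np.linalg.norm(v)
def onz(d,uv,z):
    o,v=ray(d,uv); return o+v*(z-o[2])/v[2]
def tri(rs):
    A=sum(np.eye(3)-np.outer(v,v) for o,v in rs); b=sum((np.eye(3)-np.outer(v,v))@o for o,v in rs)
    p=np.linalg.solve(A,b); return p,[np.linalg.norm((np.eye(3)-np.outer(v,v))@(p-o)) for o,v in rs]
def rigid(L,W):
    L=np.array(L,float);W=np.array(W)[:,:2];l=L-L.mean(0);w=W-W.mean(0)
    a=np.arctan2((l[:,0]*w[:,1]-l[:,1]*w[:,0]).sum(),(l*w).sum())
    R=np.array([[np.cos(a),-np.sin(a)],[np.sin(a),np.cos(a)]]);t=W.mean(0)-R@L.mean(0)
    return a,t,R,(W-(L@R.T+t))
def view(n,f):
    d=arm.get_image(n);cv2.imwrite("pics/"+f,cv2.cvtColor(d["image"],cv2.COLOR_RGB2BGR));return d
E
python3 - <<'E'
from h import *
np.set_printoptions(precision=1,suppress=True)
D={n:arm.get_image(n) for n in("side","scene")}
S=lambda u,v:((u+.5)/4.2-.5+190,(v+.5)/4.2-.5+185)
C=lambda u,v:((u+.5)/5.5-.5+230,(v+.5)/5.5-.5+180)
L=[(12,51),(12,17),(12,-17),(12,-51),(-40,-45)];Z=[77,77,77,77,70]
ps=[(298,172),(310,138),(319,106),(328,75),(400,94)];pc=[(315,207),(258,204),(203,201),(147,196),(169,143)]
for n,f,p in(("side",S,ps),("scene",C,pc)):
    W=[onz(D[n],f(*q),z) for q,z in zip(p,Z)]; a,t,R,e=rigid(L,W);print(n,a,t,e.tolist()); print((np.array(L)@R.T+t))
for a,b in((ps[i],pc[i]) for i in range(5)): print(tri([ray(D["side"],S(*a)),ray(D["scene"],C(*b))]))
print("sty",tri([ray(D["side"],S(344,340)),ray(D["scene"],C(664,75))]), onz(D["side"],S(344,340),141),onz(D["scene"],C(664,75),141),onz(D["side"],S(346,441),69))
print("rack drivers",onz(D["side"],S(121,266),154),onz(D["side"],S(230,297),154),onz(D["scene"],C(615,300),154))
E
```

```text
side 0.25478220999570844 [602.5  47.7] [[0.6731719454891163, 0.5723259648565886], [-0.5764411588676239, -0.18104759759778233], [-0.49762262603064755, 0.1066713261816048], [-0.4742257075403131, -0.14532572474243466], [0.8751175469494683, -0.3526239686979835]]
[[601.2 100.1]
 [609.8  67.2]
 [618.4  34.3]
 [626.9   1.4]
 [575.1  -5.9]]
scene 0.23919111984183758 [608.   44.5] [[-0.8406029040526164, -0.09837222071337237], [0.5309196222412993, -0.3019188730819451], [1.5098473249049675, 0.5482337817605512], [1.1134383189713617, 0.1184916176155042], [-2.313602362065126, -0.2664343055807237]]
[[607.6  96.9]
 [615.6  63.8]
 [623.7  30.8]
 [631.7  -2.2]
 [579.8  -8.7]]
(array([603.8,  96.3,  73.4]), [np.float64(0.5651125091876633), np.float64(0.5651125091876446)])
(array([611.7,  62.1,  72.4]), [np.float64(0.002743049554172566), np.float64(0.0027430495541463677)])
(array([620.5,  29.5,  72.3]), [np.float64(0.2382772524412382), np.float64(0.23827725244113415)])
(array([628.9,  -3.7,  72.7]), [np.float64(0.030107128984740505), np.float64(0.03010712898467625)])
(array([576.7,  -8.9,  68.5]), [np.float64(0.6799650207316245), np.float64(0.6799650207316208)])
sty (array([488.3, 276.7, 140.1]), [np.float64(0.12475408268457683), np.float64(0.12475408268454367)]) [487.9 277.3 141. ] [489.4 276.9 141. ] [485.9 284.1  69. ]
rack drivers [615.8 284.9 154. ] [550.8 283.2 154. ] [692.4 289.4 154. ]
```

{"op": "step_arm", "data": {"series": [[0.4,0.76,0,0,0,-0.116],[0.4,0.76,0,0,0,-0.116],[0.4,0.76,0,0,0,-0.116],[0.4,0.76,0,0,0,-0.116],[0.4,0.76,0,0,0,-0.116],[0.4,0.76,0,0,0,-0.116],[0.4,0.76,0,0,0,-0.116],[0.4,0.76,0,0,0,-0.116],[0.4,0.76,0,0,0,-0.116],[0.4,0.76,0,0,0,-0.116]], "jaw": -1}}

```text
clock: 1.08
position: [421.7, -261.8, 231.5]
ee_rot: [-0.126, 0.992, -0.0, 0.0]
contact_force: [-0.4, -0.1, 0.2]
gripper_width: 0.3
```

{"op": "step_arm", "data": {"series": [[0.38,0.75,0,0,0,0],[0.38,0.75,0,0,0,0],[0.38,0.75,0,0,0,0],[0.38,0.75,0,0,0,0],[0.38,0.75,0,0,0,0],[0.38,0.75,0,0,0,0],[0.38,0.75,0,0,0,0],[0.38,0.75,0,0,0,0],[0.38,0.75,0,0,0,0],[0.38,0.75,0,0,0,0],[0.38,0.75,0,0,0,0],[0.38,0.75,0,0,0,0]]}}

```text
clock: 2.08
position: [571.9, 34.2, 231.2]
ee_rot: [-0.123, 0.992, -0.0, -0.0]
contact_force: [-0.7, -0.3, -0.3]
gripper_width: -0.1
```

Run:
```python
from h import *
np.set_printoptions(precision=3,suppress=True)
d=view("wrist","w1.png");print(d["world_from_camera"]);print(arm.read_state())
```

```text
[[ -0.244  -0.929  -0.279 499.268]
 [  0.97   -0.234  -0.071  16.25 ]
 [  0.001  -0.288   0.958 373.243]
 [  0.      0.      0.      1.   ]]
{'clock': 2.1333, 'joints': array([ 0.342,  0.296, -0.123,  0.   , -1.152, -1.668]), 'joint_vel': array([-0.   , -0.005, -0.   , -0.001, -0.   , -0.001]), 'joint_efforts': array([  0.293, -33.98 ,  18.547,   4.104,   0.006,   0.003]), 'position': array([571.922,  34.122, 231.415]), 'ee_rot': array([-0.122,  0.992, -0.   , -0.   ]), 'contact_force': array([-0.561, -0.866, -0.391]), 'wrist_torque': array([-0.053, -0.005,  0.007]), 'gripper_width': -0.039847659202425445}
```

View pics/w1.png

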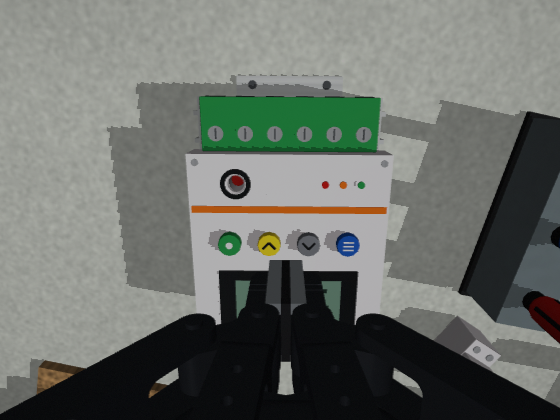

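The wrist view is clear: green (229,243), yellow (269,243), grey (308,243), blue (348,244), port (235,184), and the closed fingertips at about (285,262).

Run:
```python
from h import *
np.set_printoptions(precision=1,suppress=True)
d=arm.get_image("wrist");im=cv2.cvtColor(d["image"],cv2.COLOR_RGB2BGR)
c=im[150:280,180:400];cv2.imwrite("pics/w1c.png",cv2.resize(c,None,fx=3.5,fy=3.5,interpolation=cv2.INTER_CUBIC))
hsv=cv2.cvtColor(im,cv2.COLOR_BGR2HSV);q={}
for n,lo,hi,c0 in(("blue",(105,120,60),(125,255,255),(348,244)),("yellow",(20,130,60),(34,255,255),(269,243)),("green",(50,100,40),(85,255,255),(229,243))):
    m=cv2.inRange(hsv,lo,hi);x,y=c0;mm=np.zeros_like(m);mm[y-18:y+18,x-18:x+18]=m[y-18:y+18,x-18:x+18]
    cs,_=cv2.findContours(mm,cv2.RETR_EXTERNAL,cv2.CHAIN_APPROX_NONE);k=max(cs,key=cv2.contourArea)
    (a,b),r=cv2.minEnclosingCircle(k);x,y,w,h=cv2.boundingRect(k);print(n,a,b,r,(x,y,w,h));q[n]=(a,b)
g=cv2.cvtColor(im,cv2.COLOR_BGR2GRAY);m=(g<70).astype(np.uint8)*255;mm=np.zeros_like(m);mm[160:208,210:260]=m[160:208,210:260]
cs,_=cv2.findContours(mm,cv2.RETR_EXTERNAL,cv2.CHAIN_APPROX_NONE);k=max(cs,key=cv2.contourArea);e=cv2.fitEllipse(k);print("port",e);q["port"]=e[0]
L=dict(blue=(12,51,78),yellow=(12,-17,78),green=(12,-51,78),port=(-40,-45,70))
N=list(L);W=[onz(d,q[n],L[n][2]) for n in N];a,t,R,er=rigid([L[n][:2] for n in N],W);print(a,t,er)
for n in N:print(n,R@L[n][:2]+t)
print("tip",onz(d,(285,262),231))
```

```text
blue 347.0 244.0 11.70479965209961 (336, 233, 23, 23)
yellow 268.76666259765625 243.5 11.732014656066895 (258, 232, 22, 24)
green 229.5 243.31817626953125 11.692608833312988 (218, 232, 23, 24)
port ((234.8478546142578, 183.5806884765625), (28.592782974243164, 29.7362117767334), 130.9449462890625)
0.24624217184869504 [602.2  45.1] [[ 0.3 -1.1]
 [-0.5  0.1]
 [-0.8  0.6]
 [ 1.1  0.5]]
blue [601.4  97.5]
yellow [618.   31.6]
green [626.3  -1.4]
port [574.4  -8.3]
tip [562.6  32.1 231. ]
```

View pics/w1c.png

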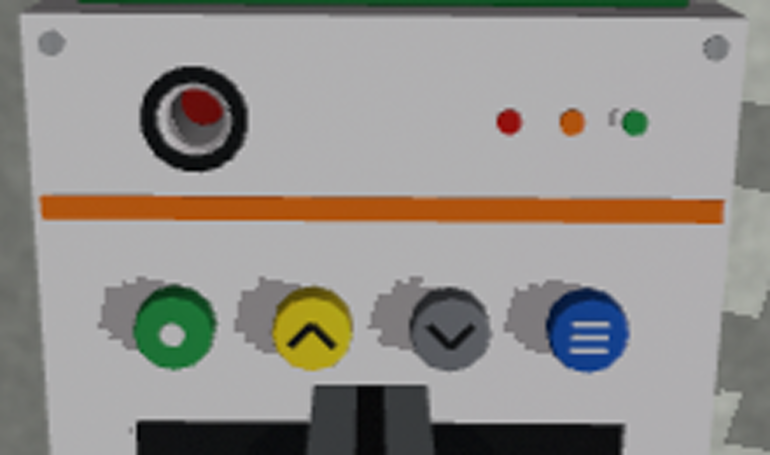

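{"op": "step_arm", "data": {"series": [[0.074,0.158,-0.1,0,0,0],[0.074,0.158,-0.2,0,0,0],[0.074,0.158,-0.3,0,0,0],[0.074,0.158,-0.345,0,0,0],[0.074,0.158,-0.358,0,0,0],[0.074,0.158,-0.358,0,0,0],[0.074,0.158,-0.358,0,0,0]]}}

```text
clock: 2.77
position: [603.2, 98.4, 90.1]
ee_rot: [-0.123, 0.992, -0.0, 0.001]
contact_force: [-0.6, 0.3, 0.1]
gripper_width: -0.4
```

Run:
```python
from h import *
view("wrist","w2.png")
im=cv2.cvtColor(view("side","s2.png")["image"],cv2.COLOR_RGB2BGR)[170:270,200:340]
cv2.imwrite("pics/s2c.png",cv2.resize(im,None,fx=5,fy=5,interpolation=cv2.INTER_CUBIC))
print(arm.read_state()["contact_force"])
```

```text
[-0.41215598 -0.70383291  0.39820437]
```

View pics/w2.png

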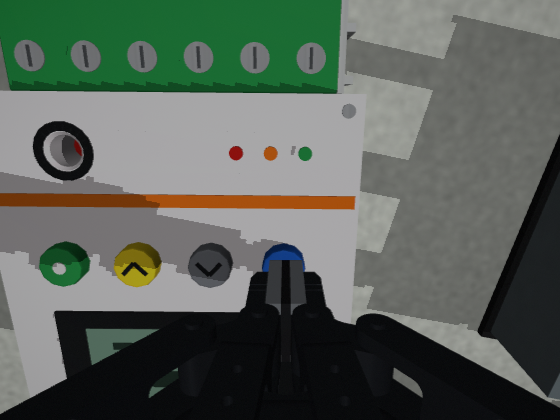

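View pics/s2c.png

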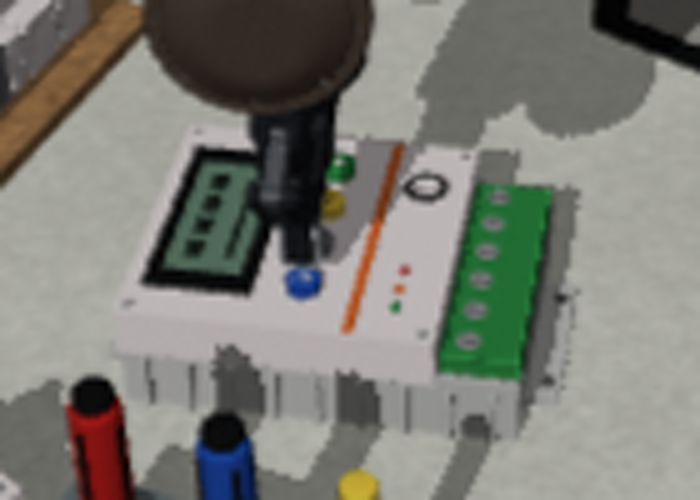

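{"op": "step_arm", "data": {"series": [[0,0,-0.015,0,0,0],[0,0,-0.025,0,0,0],[0,0,-0.03,0,0,0],[0,0,-0.034,0,0,0],[0,0,-0.034,0,0,0],[0,0,-0.034,0,0,0],[0,0,-0.034,0,0,0]]}}

```text
clock: 3.45
position: [602.3, 99.0, 75.0]
ee_rot: [-0.124, 0.992, -0.0, 0.0]
contact_force: [-0.1, -0.3, 1.5]
gripper_width: 0.3
```

Run:
```python
from h import *
s=arm.read_state();print(s["contact_force"],s["position"])
```

```text
[-0.05628817 -0.30393848  1.5262849 ] [602.31832449  99.02226154  74.98272732]
```

{"op": "step_arm", "data": {"series": [[0,0,-0.003,0,0,0],[0,0,-0.006,0,0,0],[0,0,-0.006,0,0,0],[0,0,-0.006,0,0,0]]}}

```text
clock: 3.78
position: [602.3, 99.0, 73.1]
ee_rot: [-0.124, 0.992, -0.0, 0.0]
contact_force: [-1.3, 0.4, 7.3]
gripper_width: 0.3
```

{"op": "step_arm", "data": {"series": [[0,0,-0.003,0,0,0],[0,0,-0.005,0,0,0],[0,0,-0.005,0,0,0],[0,0,-0.005,0,0,0]]}}

```text
clock: 4.12
position: [602.4, 99.0, 72.9]
ee_rot: [-0.124, 0.992, -0.0, 0.001]
contact_force: [-6.2, -1.3, 15.9]
gripper_width: -0.2
```

{"op": "step_arm", "data": {"series": [[0,0,0.025,0,0,0],[0,0,0.06,0,0,0],[0,0,0.06,0,0,0],[0.02,-0.084,0.06,0,0,0],[0.041,-0.168,0.06,0,0,0],[0.041,-0.168,0.06,0,0,0],[0.041,-0.168,0.045,0,0,0],[0.041,-0.168,0.045,0,0,0],[0.041,-0.168,0.045,0,0,0]]}}

```text
clock: 4.87
position: [617.6, 32.5, 86.8]
ee_rot: [-0.124, 0.992, -0.0, -0.001]
contact_force: [0.1, 0.3, -0.2]
gripper_width: 0.3
```

Run:
```python
from h import *
view("wrist","w3.png")
s=arm.read_state();print(s["contact_force"],s["position"])
```

```text
[0.16830923 0.65984625 0.3991771 ] [617.93751139  32.71709838  87.3096779 ]
```

View pics/w3.png

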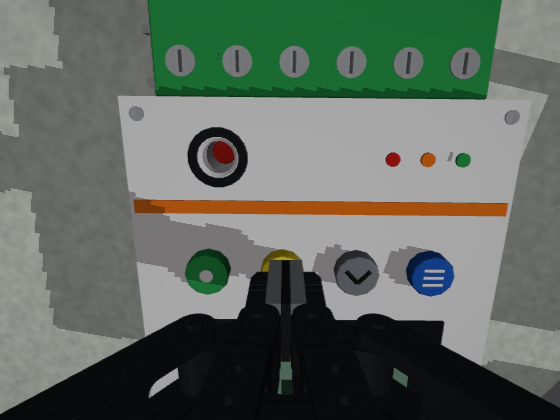

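The closed fingers are centred over yellow at (283,262), clear of grey. I'll press yellow, lift, then do green the same way.

{"op": "step_arm", "data": {"series": [[0,0,-0.015,0,0,0],[0,0,-0.025,0,0,0],[0,0,-0.032,0,0,0],[0,0,-0.038,0,0,0],[0,0,-0.042,0,0,0],[0,0,-0.045,0,0,0],[0,0,-0.045,0,0,0],[0,0,-0.045,0,0,0]]}}

```text
clock: 5.58
position: [618.4, 32.6, 72.9]
ee_rot: [-0.124, 0.992, 0.0, 0.001]
contact_force: [-4.9, 3.5, 14.4]
gripper_width: -0.2
```

{"op": "step_arm", "data": {"series": [[0,0,0.025,0,0,0],[0,0,0.06,0,0,0],[0,0,0.06,0,0,0],[0.021,-0.083,0.06,0,0,0],[0.021,-0.083,0.06,0,0,0],[0.021,-0.083,0.045,0,0,0],[0.021,-0.083,0.045,0,0,0],[0.021,-0.083,0.045,0,0,0]]}}

```text
clock: 6.25
position: [626.0, -1.2, 86.8]
ee_rot: [-0.123, 0.992, -0.0, -0.001]
contact_force: [0.1, 0.4, 0.2]
gripper_width: 0.2
```

{"op": "step_arm", "data": {"series": [[0,0,-0.015,0,0,0],[0,0,-0.025,0,0,0],[0,0,-0.032,0,0,0],[0,0,-0.038,0,0,0],[0,0,-0.042,0,0,0],[0,0,-0.045,0,0,0],[0,0,-0.045,0,0,0],[0,0,-0.045,0,0,0]]}}

```text
clock: 6.92
position: [626.8, -0.8, 72.9]
ee_rot: [-0.124, 0.992, -0.0, 0.0]
contact_force: [-5.6, 2.2, 13.6]
gripper_width: 0.1
```

Run:
```python
from h import *
view("wrist","w4.png")
s=arm.read_state();print(s["contact_force"],s["position"])
```

```text
[-7.25089304  2.05651203 14.43771072] [626.79464595  -0.83056367  72.90700459]
```

View pics/w4.png

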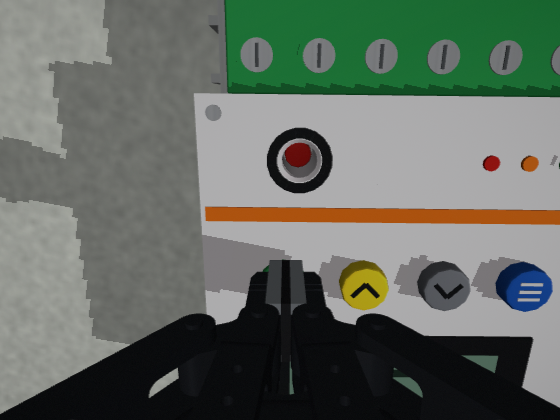

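{"op": "step_arm", "data": {"series": [[0,0,0.04,0,0,0],[0,0,0.12,0,0,0],[0,0,0.22,0,0,0],[0,0,0.32,0,0,0],[-0.05,0.08,0.4,0,0,0],[-0.1,0.16,0.4,0,0,0],[-0.425,0.675,0.4,0,0,0],[-0.425,0.675,0.4,0,0,0],[-0.425,0.675,0.4,0,0,0],[-0.425,0.675,0.4,0,0,0],[-0.425,0.675,0.4,0,0,0],[-0.425,0.675,0.4,0,0,0]]}}

```text
clock: 7.97
position: [455.1, 270.3, 230.1]
ee_rot: [-0.124, 0.992, 0.0, 0.0]
contact_force: [-0.4, 0.5, 0.1]
gripper_width: -0.3
```

{"op": "step_arm", "data": {"series": [[0,0,0,0,0,0],[0,0,0,0,0,0],[0,0,0,0,0,0],[0,0,0,0,0,0]], "jaw": 1}}

```text
clock: 8.3
position: [457.2, 267.9, 229.9]
ee_rot: [-0.123, 0.992, -0.0, -0.0]
contact_force: [-0.2, -0.2, -0.2]
gripper_width: 48.3
```

Run:
```python
from h import *
view("wrist","w5.png")
s=arm.read_state();print(s["contact_force"],s["position"],s["clock"])
```

```text
[ 0.80498657 -0.27066976 -0.17178023] [457.33773332 267.69937618 229.92987507] 8.35
```

View pics/w5.png

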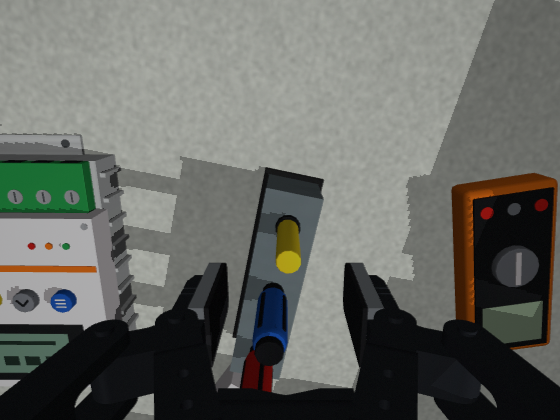

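Stylus handle top at (288,261); blue driver top at (271,349).

Run:
```python
from h import *
np.set_printoptions(precision=1,suppress=True)
d=arm.get_image("wrist");im=cv2.cvtColor(d["image"],cv2.COLOR_RGB2BGR)
hsv=cv2.cvtColor(im,cv2.COLOR_BGR2HSV);m=cv2.inRange(hsv,(20,120,60),(34,255,255));m[:, :250]=0;m[:,330:]=0
ys,xs=np.nonzero(m);print(xs.min(),xs.max(),ys.min(),ys.max())
for y in range(ys.min(),ys.max()+1,6):
    r=xs[ys==y];print(y,r.min(),r.max())
c=im[200:290,250:330];cv2.imwrite("pics/w5c.png",cv2.resize(c,None,fx=6,fy=6,interpolation=cv2.INTER_CUBIC))
print(onz(d,(288,261),141),onz(d,(271,349),154))
```

```text
276 301 220 272
220 284 292
226 279 298
232 278 298
238 277 299
244 277 299
250 277 300
256 276 300
262 276 301
268 279 298
[486.3 277.3 141. ] [547.4 280.7 154. ]
```

View pics/w5c.png

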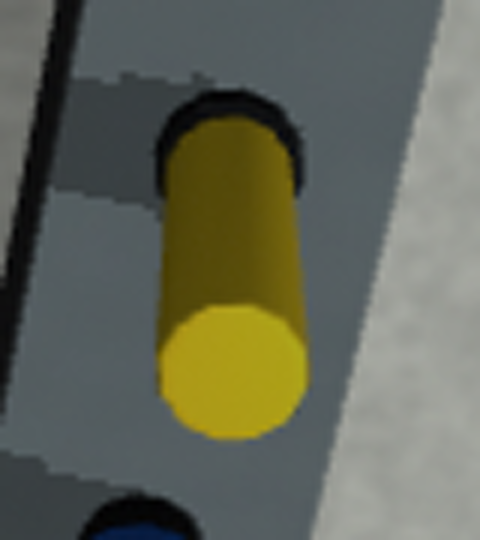

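{"op": "step_arm", "data": {"series": [[0.075,0.023,0,0,0,0],[0.075,0.023,0,0,0,0],[0.075,0.023,-0.08,0,0,0],[0.075,0.023,-0.16,0,0,0],[0.075,0.023,-0.24,0,0,0],[0.075,0.023,-0.3,0,0,0],[0.075,0.023,-0.34,0,0,0],[0.075,0.023,-0.357,0,0,0],[0.075,0.023,-0.357,0,0,0],[0.075,0.023,-0.357,0,0,0]]}}

```text
clock: 9.23
position: [487.7, 277.7, 87.8]
ee_rot: [-0.123, 0.992, 0.0, 0.0]
contact_force: [0.3, -0.3, 0.9]
gripper_width: 85.7
```

Run:
```python
from h import *
view("wrist","w6.png");view("side","s6.png")
s=arm.read_state();print(s["contact_force"],s["position"],s["clock"],s["gripper_width"])
```

```text
[-0.24590901  0.33793661 -0.29669429] [487.875054   278.3607988   88.80472048] 9.3333 85.44699418564838
```

View pics/w6.png

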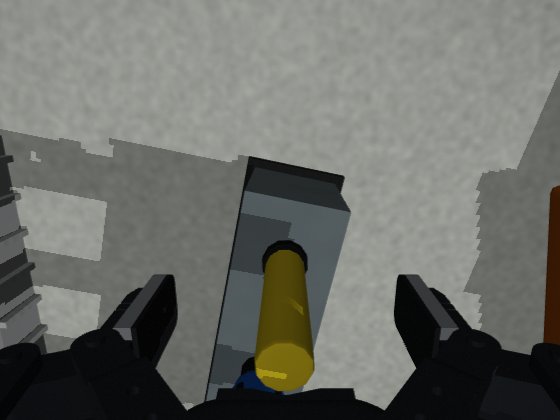

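The handle is centred between the pads at x≈285. Closing.

{"op": "step_arm", "data": {"series": [[0,0,0,0,0,0],[0,0,0,0,0,0],[0,0,0,0,0,0],[0,0,0,0,0,0],[0,0,0,0,0,0],[0,0,0,0,0,0],[0,0,0,0,0,0],[0,0,0,0,0,0]], "jaw": -1}}

```text
clock: 10.0
position: [487.0, 278.0, 87.6]
ee_rot: [-0.124, 0.992, 0.0, 0.0]
contact_force: [-0.4, -0.6, 1.9]
gripper_width: 16.9
```

Run:
```python
from h import *
view("wrist","w7.png")
s=arm.read_state();print(s["contact_force"],s["wrist_torque"],s["position"],s["clock"],s["gripper_width"])
```

```text
[-0.97342773  0.26500709  2.74361332] [ 0.03139868  0.1002099  -0.01189138] [487.00012467 278.01632701  87.57666687] 10.05 16.448094380046946
```

View pics/w7.png

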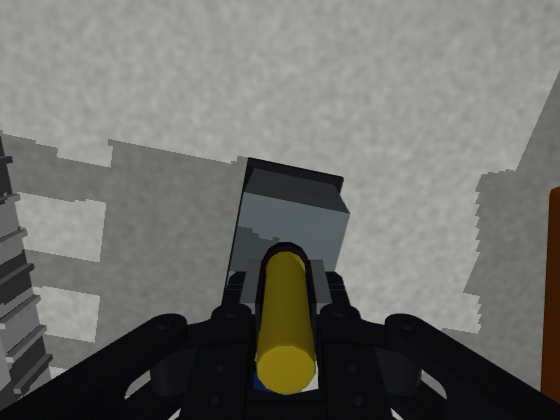

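{"op": "step_arm", "data": {"series": [[0,0,0.02,0,0,0],[0,0,0.06,0,0,0],[0,0,0.12,0,0,0],[0,0,0.18,0,0,0],[0,0,0.24,0,0,0],[0,0,0.28,0,0,0],[0,0,0.28,0,0,0],[0,0,0.28,0,0,0]]}}

```text
clock: 10.72
position: [486.9, 278.0, 200.2]
ee_rot: [-0.123, 0.992, 0.001, 0.001]
contact_force: [-0.4, -0.7, -1.6]
gripper_width: 17.0
```

Run:
```python
from h import *
view("wrist","w8.png");view("side","s8.png")
s=arm.read_state();print(s["contact_force"],s["wrist_torque"],s["position"],s["clock"],s["gripper_width"])
```

```text
[-0.42692524 -0.7055559  -1.35026294] [-0.02176557  0.03742813  0.01469723] [486.10060216 277.34656797 198.22174438] 10.8167 17.00254605282874
```

View pics/w8.png

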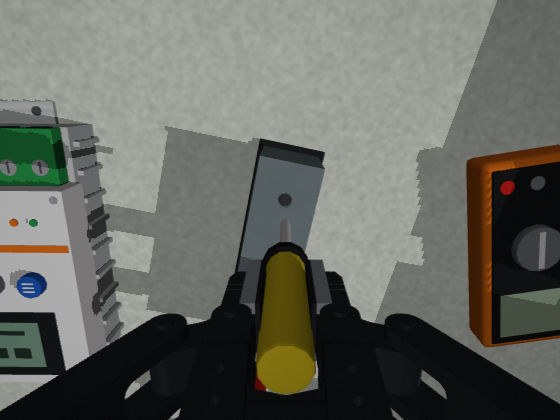

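View pics/s8.png

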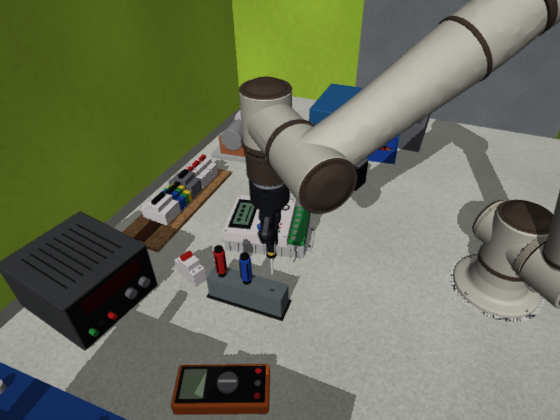

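The stylus is out of the rack with its tip visible at about (285,221) in the wrist view; the side view shows it free. Measuring the tip.

Run:
```python
from h import *
np.set_printoptions(precision=1,suppress=True)
d=arm.get_image("wrist");im=cv2.cvtColor(d["image"],cv2.COLOR_RGB2BGR)
s=arm.read_state();print(s["position"])
c=im[190:270,245:325];cv2.imwrite("pics/w8c.png",cv2.resize(c,None,fx=7,fy=7,interpolation=cv2.INTER_CUBIC))
print(onz(d,(285,220),s["position"][2]-81.5), onz(d,(285,200),66))
```

```text
[486.1 277.3 197.9]
[484.8 277.3 116.4] [485.3 277.3  66. ]
```

View pics/w8c.png

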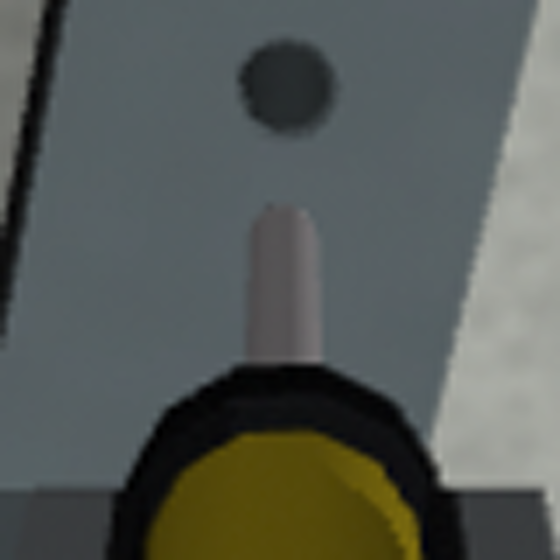

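{"op": "step_arm", "data": {"series": [[0.01,-0.05,0,0,0,0],[0.05,-0.15,0,0,0,0],[0.08,-0.25,0,0,0,0],[0.11,-0.35,0,0,0,0],[0.14,-0.45,0,0,0,0],[0.17,-0.55,0,0,0,0],[0.2,-0.64,0,0,0,0],[0.215,-0.69,0,0,0,0],[0.221,-0.714,0,0,0,0],[0.221,-0.714,0,0,0,0],[0.221,-0.714,0,0,0,0],[0.221,-0.714,0,0,0,0]]}}

```text
clock: 11.87
position: [574.8, -6.8, 198.7]
ee_rot: [-0.124, 0.992, 0.0, -0.001]
contact_force: [-0.5, 0.1, -1.2]
gripper_width: 17.3
```

```bash
cat > m.py <<'E'
from h import *
import sys
np.set_printoptions(precision=1,suppress=True)
d=arm.get_image("wrist");im=cv2.cvtColor(d["image"],cv2.COLOR_RGB2BGR)
s=arm.read_state();print(s["position"],s["ee_rot"].round(4),s["contact_force"],s["gripper_width"],s["clock"])
cv2.imwrite(f"pics/{sys.argv[1]}.png",im)
c=im[130:270,215:355];cv2.imwrite(f"pics/{sys.argv[1]}c.png",cv2.resize(c,None,fx=4,fy=4,interpolation=cv2.INTER_CUBIC))
E
python3 m.py w9
```

```text
[574.9  -6.5 199. ] [-0.1  1.   0.  -0. ] [-0.2 -0.1 -0.3] 16.740595328718374 11.9167
```

View pics/w9.png

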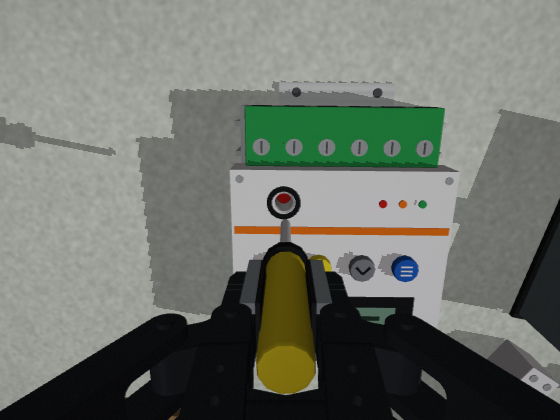

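View pics/w9c.png

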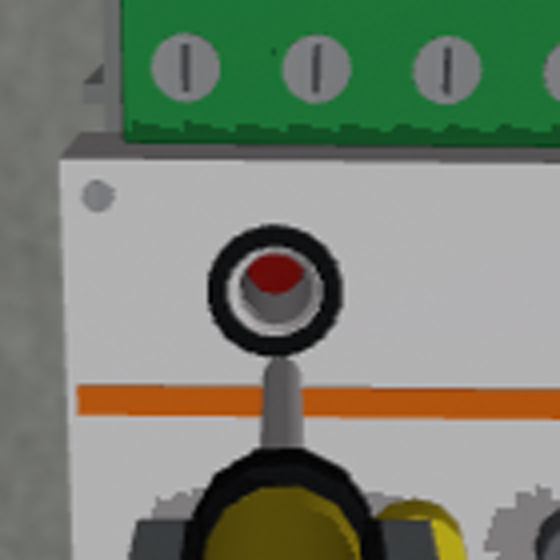

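```bash
cat > fit.py <<'E'
from h import *
np.set_printoptions(precision=2,suppress=True)
def run(im,d,tipz,tipuv,boxes):
    g=cv2.cvtColor(im,cv2.COLOR_RGB2GRAY);x0,x1,y0,y1=boxes
    m=np.zeros_like(g);m[y0:y1,x0:x1]=(g[y0:y1,x0:x1]<70)*255
    cs,_=cv2.findContours(m,cv2.RETR_EXTERNAL,cv2.CHAIN_APPROX_NONE);k=max(cs,key=cv2.contourArea);e=cv2.fitEllipse(k)
    print("ring",e,"port",onz(d,e[0],70)); print("tip",onz(d,tipuv,tipz))
E
python3 - <<'E'
from fit import *
d=arm.get_image("wrist");s=arm.read_state();p=s["position"];print(p)
run(d["image"],d,p[2]-81.5,(285.1,222.7),(262,306,182,219))
E
```

```text
[574.96  -6.48 199.17]
ring ((282.8772277832031, 202.03021240234375), (31.956398010253906, 32.33987045288086), 97.60858154296875) port [575.34  -7.78  70.  ]
tip [575.3   -6.08 117.67]
```

{"op": "step_arm", "data": {"series": [[0,-0.003,-0.04,0,0,0],[0,-0.003,-0.08,0,0,0],[0,-0.003,-0.095,0,0,0],[0,-0.003,-0.095,0,0,0],[0,-0.003,-0.095,0,0,0],[0,-0.003,-0.095,0,0,0]]}}

```text
clock: 12.47
position: [575.9, -8.5, 162.3]
ee_rot: [-0.124, 0.992, -0.0, 0.001]
contact_force: [0.3, -0.3, -0.6]
gripper_width: 16.7
```

```bash
python3 m.py w10
python3 - <<'E'
from h import *
im=cv2.cvtColor(view("side","s10.png")["image"],cv2.COLOR_RGB2BGR)[160:260,220:340]
cv2.imwrite("pics/s10c.png",cv2.resize(im,None,fx=5,fy=5,interpolation=cv2.INTER_CUBIC))
E
```

```text
[575.9  -8.6 162.4] [-0.1  1.  -0.   0. ] [ 0.2 -0.5 -0.6] 16.999566600018696 12.5167
```

View pics/w10c.png

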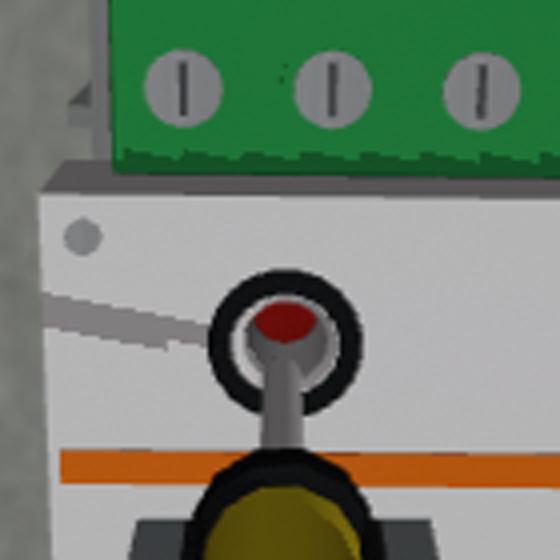

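View pics/s10c.png

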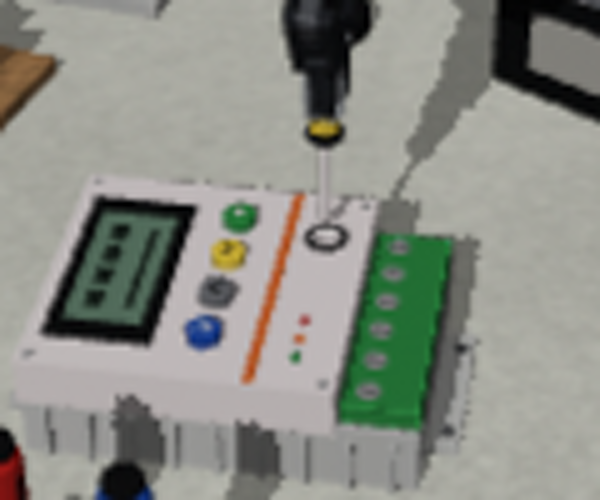

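Run:
```python
from h import *
np.set_printoptions(precision=2,suppress=True)
d=arm.get_image("wrist");s=arm.read_state();p=s["position"];print(p)
print(onz(d,(286.1,215.5),70),onz(d,(285.1,222.4),p[2]-81.5))
r=np.array(s["ee_rot"]);print(r)
```

```text
[575.72  -8.74 162.22]
[575.11  -7.8   70.  ] [576.41  -8.16  80.72]
[-0.12  0.99  0.    0.  ]
```

{"op": "step_arm", "data": {"series": [[-0.003,0.001,0,0,0,0],[-0.003,0.001,-0.01,0,0,0],[-0.003,0.001,-0.02,0,0,0],[-0.003,0.001,-0.03,0,0,0],[-0.003,0.001,-0.04,0,0,0],[-0.003,0.001,-0.05,0,0,0],[-0.003,0.001,-0.05,0,0,0],[-0.003,0.001,-0.05,0,0,0]]}}

```text
clock: 13.28
position: [573.9, -8.6, 140.8]
ee_rot: [-0.123, 0.992, -0.0, -0.0]
contact_force: [0.5, 0.1, -0.9]
gripper_width: 16.5
```

```bash
python3 m.py w11
```

```text
[574.1  -8.6 141.2] [-0.1  1.  -0.  -0. ] [-0.4  0.8 -0.7] 16.56634603036222 13.3333
```

View pics/w11c.png

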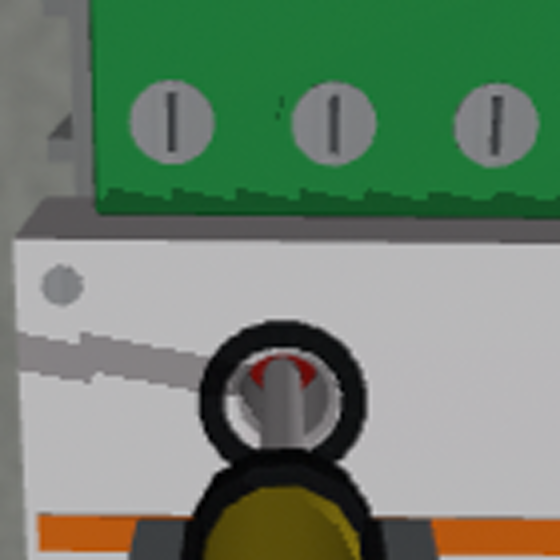

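The tip is in the port and centred, with no contact force. Pressing in small steps.

{"op": "step_arm", "data": {"series": [[0,0,-0.008,0,0,0],[0,0,-0.016,0,0,0],[0,0,-0.022,0,0,0],[0,0,-0.026,0,0,0],[0,0,-0.026,0,0,0],[0,0,-0.026,0,0,0]]}}

```text
clock: 13.83
position: [574.3, -8.5, 131.4]
ee_rot: [-0.124, 0.992, -0.0, 0.0]
contact_force: [-0.3, 0.0, 1.6]
gripper_width: 16.5
```

{"op": "step_arm", "data": {"series": [[0,0,-0.003,0,0,0],[0,0,-0.006,0,0,0],[0,0,-0.006,0,0,0],[0,0,-0.006,0,0,0]]}}

```text
clock: 14.17
position: [574.3, -8.5, 128.9]
ee_rot: [-0.124, 0.992, -0.0, 0.0]
contact_force: [0.1, 1.2, 4.9]
gripper_width: 16.8
```

{"op": "step_arm", "data": {"series": [[0,0,-0.002,0,0,0],[0,0,-0.003,0,0,0],[0,0,-0.003,0,0,0],[0,0,-0.003,0,0,0]]}}

```text
clock: 14.5
position: [574.4, -8.5, 127.9]
ee_rot: [-0.124, 0.992, -0.0, 0.0]
contact_force: [-1.5, 0.4, 5.9]
gripper_width: 16.1
```

```bash
python3 m.py w12
```

```text
[574.3  -8.5 127.9] [-0.1  1.  -0.   0. ] [-1.1  0.   6.3] 16.536160709871247 14.55
```

View pics/w12c.png

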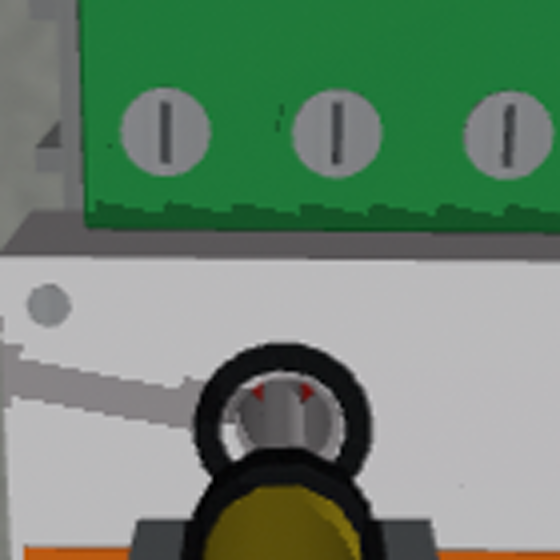

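{"op": "step_arm", "data": {"series": [[0,0,-0.002,0,0,0],[0,0,-0.003,0,0,0],[0,0,-0.003,0,0,0],[0,0,-0.003,0,0,0],[0,0,-0.003,0,0,0],[0,0,-0.003,0,0,0]]}}

```text
clock: 15.05
position: [574.6, -8.5, 127.6]
ee_rot: [-0.124, 0.992, -0.0, 0.001]
contact_force: [-2.6, 0.8, 10.2]
gripper_width: 16.6
```

```bash
python3 m.py w13
python3 - <<'E'
from h import *
view("scene","c13.png");view("side","s13.png")
E
```

```text
[574.6  -8.5 127.7] [-0.1  1.  -0.   0. ] [-2.6 -0.4  9.8] 16.577025838453967 15.1
```

View pics/s13.png

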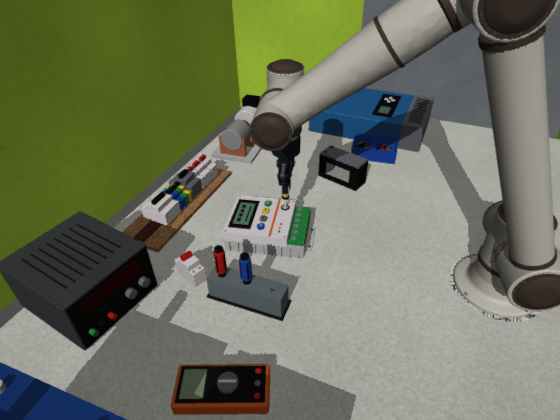

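View pics/c13.png

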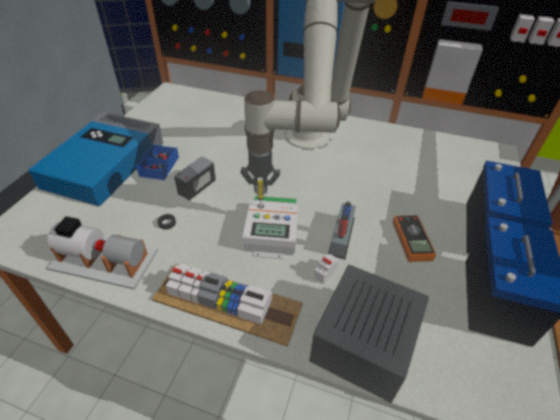

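The button has bottomed: force rose 4 N over the last 0.2–0.3 mm, to about 10 N. Both overview pictures show the bystanders where they started. Handing in.

Run:
```python
from bench import arm
print(arm.job_done())
```

```text
the job is handed in; nothing more can be done
None
```

I pressed the blue, yellow and green keys in that order and did not touch the grey one. I then took the stylus from the rack and handed in with the red reset button held down, still gripping the stylus, at 15.1 s.

- **Keys:** I used the closed fingertips and lifted clear between presses. Each key bottomed at a fingertip height of about 72.9 mm (fully down is 73), with 14 to 16 N.
- **Reset button:** the tip went into the port without touching the rim. In the last step the force rose from about 6 N to 10 N over 0.2 to 0.3 mm, so the button is at its stop and well under 40 N. The grip reads 16.6 mm on the 18 mm handle.
- **Bench:** by eye, the final scene and side pictures show the battery, tray, tape, breaker, multimeter and both screwdrivers where they were.

**Disagreements:** the scene and side cameras differed by about 6 mm on where the controller was. I used the wrist camera instead, which agreed with the fingertip and rack-hole positions to within about 1.5 mm. At the end there is also a sideways force of about 2.6 N, so the tip may be rubbing a little. Key and button travel were not read directly; I inferred them from force and height.

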